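# Hold the filling funnel over the canister on the scale

## Task

First swing the scale's keeper bar fully shut until it clicks into its catch, so the brass canister cannot slide off. Then take the steel funnel by its black handle, lift it out of its wooden stand, carry it over the wooden divider, and finish still holding it upright and still, its spout centred about a finger's width above the canister's mouth, ready for a colleague to pour sweets. So that the scale reads true, at the end neither robot nor funnel may touch the canister or the scale, and the funnel must never touch the canister; do not bump the divider or shift the bowl, tin and sweet jar standing by.

Things in the scene. Friction and masses are not known exactly. Their poses are not given: they have to be found in the camera images.
- scale: Grey weighing scale, 210 (x) by 190 (y) mm, 50 mm high to its steel pan, fixed, left or right of the divider, turned up to 0.3 rad. Origin: centre of its underside; z up; its front (display, keeper bar) faces its own -x. On the pan a low U-shaped steel cradle (30 mm high, open to the front) holds the canister; the keeper bar closes the front.
- keeper (a joint): Vertical hinge of the keeper bar, rad. 0 = fully shut against its stop, bar along the scale's y axis across the canister's front; grows to 1.3 as the bar swings out to the scale's front, clockwise from above. Starts at 0.6 to 1.1, stays where left (light friction). Below about 0.15 a sprung ball resists (about 5 N at the knob); past about 0.07 it snaps shut and is held.
- keeper_knob (a point): Point on the axis of the black upright round knob (16 mm diameter) at the keeper bar's free end, 126 mm above the counter: the knob's top is 14 mm higher, its foot on the bar's top 24 mm lower (the bar is 12 mm high, 10 mm thick). Pinch it from above or push it.
- keeper_hinge (a point): Point on the bar's vertical hinge axis, at the same height as keeper_knob; 115 mm from it. Shut, the knob lies from here along the scale's own -y.
- canister: Open brass-coloured round canister standing loose in the cradle on the scale: 80 mm outside diameter, 74 mm inside, 100 mm high, about 0.3 kg. Origin: centre of its underside, z up.
- canister_rim (a point): Centre of the canister's mouth, at rim height (150 mm above the counter).
- stand: Dark wooden block 90 x 90 x 40 mm, fixed to the counter, on the other side of the divider from the scale. A round blind hole, 48 mm wide and 30 mm deep, holds the funnel's spout (so lift the funnel more than 30 mm straight up). Origin: centre of its underside.
- funnel: Loose steel filling funnel, about 0.16 kg, 82 mm high: straight spout 40 mm outside diameter and 30 mm long below, cone up to a 100 mm wide rim above. Origin: centre of the spout's lower end; z up along the funnel's axis; the handle points to its own -x. At the start upright in the stand, its lower end 10 mm above the counter.
- funnel_handle (a point): Grip point of the funnel: the centre height of its black handle, a radial bar 14 mm thick (along the funnel's y), 28 mm high, reaching from the rim to 101 mm from the axis. The point lies 80 mm from the axis along the funnel's -x and 68 mm above the spout's lower end.
- divider: Fixed upright wooden board with a brass cap between the scale's side and the funnel's side, 260 mm long (its x), 20 mm thick (its y; a foot 50 mm wide and 8 mm high), 150 mm high. Origin: centre of its underside.
- bowl: Bystander: black bowl of wrapped sweets, 124 mm wide, about 80 mm high with its heap, far out to one side. Origin: centre of its underside.
- gift_tin: Bystander: green gift tin with brass lid, 104 x 84 x 66 mm, far out to one side. Origin: centre of its underside.
- sweet_jar: Bystander: clear jar of sweets with brass lid, 76 mm wide, 120 mm high, beyond the divider's far end. Origin: centre of its underside.
There are look-alikes about, which are no part of the job. Leave any pink or turquoise look-alike of the canister alone.

How it is judged:
By the outcome, as a careful person would: the job done as asked, in the order asked, and still so for the second after the job is handed in, while the arm keeps its last pose, push and grip.
It also fails if it takes over 58 s, if anything falls off the work surface, if the arm or the gripper's body presses on something with over 40 N, if the wrist force passes 120 N, or if a joint passes its speed limit or range.

## Robot

A 6-joint arm with a two-finger parallel gripper is mounted at the origin on the work surface. World frame = base frame: x ahead of the robot, y to its left, z up, the work surface at z = 0. Lengths are in mm, angles in rad, forces in N, time in s.
With the tool pointing down it reaches from about 275 to 850 mm from the base axis. Payload 5.2 kg.
Tool frame: the origin (TCP) lies midway between the tips of the shut fingers; the grasp point (between the pads) lies 19 mm behind it (manip.grasp_offset is the distance from the TCP to the grasp point, in mm); z points along the fingers, y is the line along which they close (so a half turn about z gives the same grasp; the last joint's range is limited). The gripper opens to 85 mm and grips with 20 to 120 N. Pads are 22 mm wide; open, the fingers measure 114 mm over their backs; the gripper's body (76 mm by 85 mm) begins 54 mm behind the grasp point. The pads swing forward as they close: fully open they stand 13 mm farther back than shut.
Start: joints at [0.996, 0.259, 1.535, -0, 1.348, -0.203], TCP at [199.79, 512.434, 231.31] pointing down, gripper open.
Joint ranges: [-3.14, 3.14], [-0.91, 2.08], [0.19, 2.58], [-1.22, 4.36], [0.22, 2.71], [-3.12, 3.12]. Speed limits (rad/s): [2.57, 2.57, 3.14, 3.14, 3.14, 3.14].

## Interface

Orientations are given as a rotation vector (axis times angle).
In Python, from bench import manip gives the robot as it stands. Calls block until the motion is done:
- manip.goto(position, orientation): joint-space move of the TCP to a pose.
- manip.servo_line(position, feed=150, frame=None, contact_N=None): straight line of the TCP; frame=None keeps the orientation; feed is the mean speed in mm/s. With contact_N (N) it stops when the force on the tool has changed by that much, and returns True; else False.
- manip.movej(angles): joint-space move.
- manip.gripper_to(opening, squeeze=None): finger opening in mm; squeeze is the grip in N (None keeps the last); returns when the fingers have stopped.
- manip.dwell(seconds).
- manip.inverse_kinematics(position, orientation): joint angles nearest the present ones, or None.
- manip.observe(): the state.
- manip.camera(name): name is "scene" or "top"; returns a dict with "color" (384x512x3 uint8, red, green, blue), "fx", "fy", "cx", "cy" (pixels), "eye" and "orientation" of the camera in the world. Camera axes: x right, y up, looking along -z (the intrinsics and any distortion apply to the point x, -y, -z); pixel columns grow to the right and rows downward; lengths in mm; the calibration is good to about 2 mm. A picture is of the moment at which its call begins. There is no depth.
A pose or a line that the arm cannot do raises manip.IKError and nothing moves.
- manip.finish_job(): hands the job in; it is judged then, once.
The state is a dict: "t": time; "q": joint angles; "joint_vel": joint speeds; "joint_efforts": joint torques, N m; "ee_pos": TCP position; "orientation": TCP orientation; "contact_force": force on the tool from outside, world axes, zero at the start; "moment": the same for the moment, N m; "width": finger opening in mm; "gripper_force": force on a finger pad.
Only numpy, scipy, OpenCV 4.12 (cv2) and the standard library are available. Lean on these libraries where they do the work, as an engineer would, in place of code of your own. Each camera call takes 0.05 s, during which the arm holds its last target. There are 200 camera calls.

## Working session

There is one attempt and no reset: what is moved stays moved. The work goes in short steps, each a Python script; the robot and the scene stay as the last script left them, time stands still between calls to the robot, and variables do not carry over. Pictures are saved under pics/ and viewed, at most 10 in all, crops included, and the job is handed in when it is done.

```bash
mkdir -p pics; ls; python3 - <<'E'
from bench import manip
import cv2
for n in("scene","top"):
    c=manip.camera(n); print(n,{k:v for k,v in c.items() if k!="color"})
    cv2.imwrite(f"pics/{n}0.png",cv2.resize(c["color"][:,:,::-1],(768,576),interpolation=cv2.INTER_CUBIC))
    cv2.imwrite(f"pics/raw_{n}0.png",c["color"][:,:,::-1])
o=manip.observe();print(o)
E
```

```text
pics
scene {'fx': 486.17692849621585, 'fy': 486.17692849621585, 'cx': 249.44322026746246, 'cy': 192.1817647273213, 'eye': array([1303.15025763,  704.74776119, 1381.32396189]), 'orientation': array([0.30849322, 0.77304656, 2.23857353])}
top {'fx': 418.5478551601413, 'fy': 418.5478551601413, 'cx': 255.0460603359435, 'cy': 191.2179655118255, 'eye': array([ 479.44080959,  -14.75361929, 1340.82838207]), 'orientation': array([ 0.07908191, -0.05601199, -1.57839842])}
{'t': 0.1, 'q': array([ 9.96218765e-01,  2.59271031e-01,  1.53595080e+00,  1.71322209e-05,
        1.34802356e+00, -2.02771906e-01]), 'joint_vel': array([ 0.00051743, -0.00108786, -0.00384016, -0.00132813,  0.00151413,
        0.00064332]), 'joint_efforts': array([ 2.84611931e-03, -4.46970499e+01, -2.91248292e+01, -3.22694050e-04,
        6.20145322e-03,  1.44164215e-05]), 'ee_pos': array([199.51204729, 512.03465104, 230.56651586]), 'orientation': array([-5.80559834e-01, -3.08682959e+00,  2.39204151e-03]), 'contact_force': array([-0.73119015, -0.13931664, -0.13603339]), 'moment': array([ 0.00104626, -0.02470263, -0.02699173]), 'gripper_force': 0.0, 'width': 85.5417026942294}
```

View pics/scene0.png

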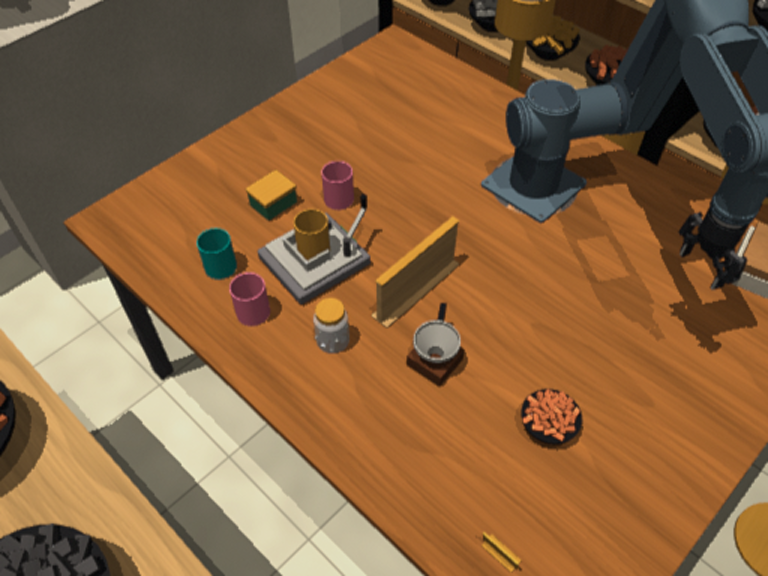

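View pics/top0.png

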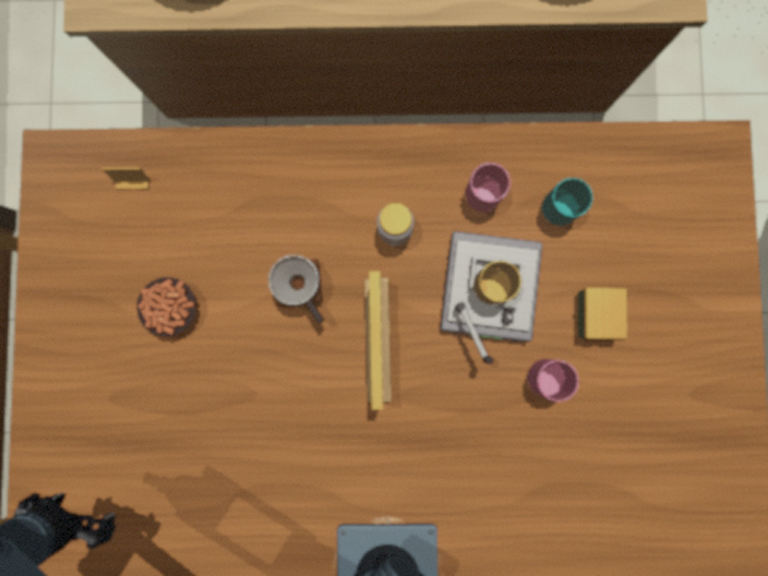

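The scene picture (768 px scale) shows the brass canister at (312,232) on the scale, the knob end of the bar at (363,202), the funnel at (437,342) with its handle at (442,312), and the divider from (378,310) to (458,230). The top picture shows the canister at (498,283), the hinge at (460,308), the knob at (488,358) and the catch at (508,316). It also shows the funnel rim at (295,281), its handle tip at (320,325), and the divider near x=376, rows 272–408.

Look-alikes in the top picture:
- **Canister:** pink at (489,185) and (555,380), turquoise at (570,200), jar lid at (396,219), tin at (605,313). I choose the brass one on the scale at (498,283).
- **Knob:** the hinge post at (460,308) and catch at (508,316) look similar. I choose the free end at (488,358).

Next is one close crop to check.

```bash
cat > h.py <<'E'
import numpy as np, cv2
from scipy.spatial.transform import Rotation as R
from bench import manip
def ray(c,u,v):
    d=np.array([(u-c["cx"])/c["fx"],-(v-c["cy"])/c["fy"],-1.])
    return np.array(c["eye"]),R.from_rotvec(c["orientation"]).apply(d)
def plane(c,u,v,z):
    e,d=ray(c,u,v); return e+d*(z-e[2])/d[2]
def proj(c,p):
    q=R.from_rotvec(c["orientation"]).inv().apply(np.asarray(p,float)-c["eye"])
    return np.array([c["cx"]-c["fx"]*q[0]/q[2],c["cy"]+c["fy"]*q[1]/q[2]])
def tri(c1,p1,c2,p2):
    (a,d),(b,e)=ray(c1,*p1),ray(c2,*p2)
    s=np.linalg.lstsq(np.c_[d,-e],b-a,rcond=None)[0]
    x,y=a+s[0]*d,b+s[1]*e
    return (x+y)/2,np.linalg.norm(x-y)
E
python3 - <<'E'
import cv2,numpy as np
t=cv2.imread("pics/raw_top0.png");s=cv2.imread("pics/raw_scene0.png")
f=lambda i,x,y:cv2.resize(i[y:y+58,x:x+80],(400,290),interpolation=cv2.INTER_CUBIC)
def f(i,x,y,w=100,h=75):return cv2.resize(i[y:y+h,x:x+w],(400,300),interpolation=cv2.INTER_CUBIC)
cv2.imwrite("pics/crop1.png",np.vstack([np.hstack([f(t,285,175),f(s,165,120)]),np.hstack([f(t,170,160),f(s,245,190)])]))
E
```

```text
(no output)
```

View pics/crop1.png

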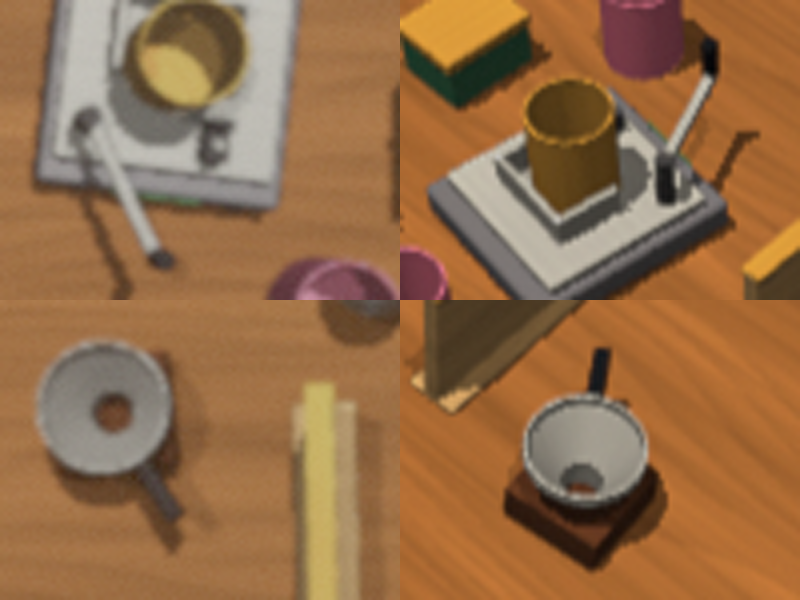

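The crop confirms the brass canister in the U-cradle. Raw top pixels: rim centre about (332.4,187.6), black knob (325,239.4), hinge post (306,205), catch (338,210). The funnel rim is at about (195.6,186.7) with the handle end near (213.5,213.5), and it is the only funnel.

```bash
python3 - <<'E'
from h import *
T=manip.camera("top");S=manip.camera("scene")
def fit(c,box,cond):
    x,y,w,h=box; hsv=cv2.cvtColor(c["color"][y:y+h,x:x+w],cv2.COLOR_RGB2HSV)
    m=cond(hsv[...,0].astype(int),hsv[...,1].astype(int),hsv[...,2].astype(int)).astype(np.uint8)
    n,l,st,ce=cv2.connectedComponentsWithStats(m); k=1+st[1:,4].argmax(); m=(l==k).astype(np.uint8)
    cs=cv2.findContours(m,cv2.RETR_EXTERNAL,cv2.CHAIN_APPROX_NONE)[0]
    k=max(cs,key=cv2.contourArea); hull=cv2.convexHull(k)
    e=cv2.fitEllipse(k); return np.array(e[0])+[x,y],e[1],st[1:,4].max(),ce[1:][st[1:,4].argmax()]+[x,y]
grey=lambda H,s,v:(s<60)&(v>70)
brass=lambda H,s,v:(s>110)&(H>15)&(H<32)&(v>50)
dark=lambda H,s,v:(v<62)
ft=fit(T,(172,162,50,50),grey);fs=fit(S,(268,205,50,45),grey)
print("funnel",ft,fs)
print("rim planes",plane(T,*ft[0],92),plane(S,*fs[0],92),tri(T,ft[0],S,fs[0]))
ct=fit(T,(312,170,40,36),brass); print("can top",ct,plane(T,*ct[0],150),plane(T,332.4,187.6,150),plane(S,207.1,146.9,150),tri(T,(332.4,187.6),S,(207.1,146.9)))
kt=fit(T,(315,230,20,18),dark);ks=fit(S,(236,125,12,18),dark)
print("knob",kt,ks,plane(T,*kt[0],126),plane(S,*ks[0],126),tri(T,kt[3],S,ks[3]))
print("hinge",plane(T,306.3,205.2,126),plane(S,231.5,162,126),tri(T,(306.3,205.2),S,(231.5,162)))
# handle
ht=fit(T,(200,195,22,26),dark);hs=fit(S,(290,198,12,22),dark)
print("handle",ht,hs,plane(T,*ht[3],78),plane(S,*hs[3],78))
# scale base edges direction: corners of the base (crop)
for p in[(38,180),(275,205)]: print("front corner",plane(T,285+p[0]/4-.4,175+p[1]/4-.4,40))
for z,a in((150,[(187.8,136),(188.2,204)]),): 
    for y,x in ((272,375),(408,376)): print("div cap end",plane(T,x/1.5,y/1.5,150))
E
```

```text
funnel (array([197.01984596, 188.56908989]), (31.12529182434082, 40.56727600097656), np.int32(828), array([195.89251208, 187.21376812])) (array([290.81468201, 227.18979263]), (26.696081161499023, 30.15778350830078), np.int32(641), array([290.89235569, 226.81435257]))
rim planes [596.68545508 177.34630297  92.        ] [609.25157653 185.78076241  92.        ] (array([598.99997721, 179.33693608,  74.21065541]), np.float64(1.968356844332126))
can top (array([331.51330948, 188.00852394]), (25.422752380371094, 28.845638275146484), np.int32(595), array([331.40336134, 188.19495798])) [ 589.21967193 -215.70713013  150.        ] [ 590.36505825 -218.25524438  150.        ] [ 591.82066773 -219.89266876  150.        ] (array([ 591.09882404, -219.13260309,  149.74624999]), np.float64(2.1520944913812943))Traceback (most recent call last):
  File "<stdin>", line 17, in <module>
  File "<stdin>", line 6, in fit
ValueError: attempt to get argmax of an empty sequence
```

```bash
python3 - <<'E'
from h import *
T=manip.camera("top");S=manip.camera("scene")
def cen(c,box,f):
    x,y,w,h=box; hsv=cv2.cvtColor(c["color"][y:y+h,x:x+w],cv2.COLOR_RGB2HSV).astype(int)
    m=f(hsv).astype(np.uint8); n,l,st,ce=cv2.connectedComponentsWithStats(m)
    if n<2: print("none",hsv[...,2].min(),np.median(hsv[...,2]));return None
    k=1+st[1:,4].argmax(); pts=np.argwhere(l==k)[:,::-1]+[x,y]
    mr=cv2.fitLine(pts.astype(np.float32),cv2.DIST_L2,0,.01,.01).ravel()
    s=(pts-mr[2:])@mr[:2]
    print(len(pts),ce[k]+[x,y],"dir",mr[:2],"ends",mr[2:]+s.min()*mr[:2],mr[2:]+s.max()*mr[:2]); return ce[k]+[x,y]
d=lambda t:(lambda h:h[...,2]<t)
kt=cen(T,(317,232,16,14),d(85));ks=cen(S,(238,126,10,16),d(60))
if kt is not None and ks is not None: print("knob",plane(T,*kt,133),plane(S,*ks,126),tri(T,kt,S,ks))
print("hinge",plane(T,306.3,205.2,126),plane(S,231.5,162,126),tri(T,(306.3,205.2),S,(231.5,162)))
ht=cen(T,(203,198,18,24),lambda h:(h[...,2]<95)&(h[...,1]<120));hs=cen(S,(291,200,9,18),d(60))
if ht is not None: print("handle T",plane(T,*ht,92))
if hs is not None: print("handle S",plane(S,*hs,85))
print("rim",plane(T,195.6,186.7,92),plane(S,291.1,226.9,92),tri(T,(195.6,186.7),S,(291.1,226.9)))
for p in[(38,180),(275,205),(58,0)]: print("scale corner",plane(T,285+p[0]/4-.4,175+p[1]/4-.4,45))
for x,y in ((375,272),(376,408)): print("div cap end",plane(T,x/1.5,y/1.5,150))
E
```

```text
16 [324.8125 239.5   ] dir [0.937372   0.34832987] ends [322.73014528 238.7261916 ] [326.89783992 240.27491771]
32 [241.6875  133.40625] dir [0.13002203 0.9915111 ] ends [241.10783109 128.98585953] [242.30190717 138.09154458]
knob [ 443.02697781 -195.95276294  133.        ] [ 446.45994764 -196.85819523  126.        ] (array([ 443.45335023, -198.38586781,  122.57853529]), np.float64(2.2744930471166995))
hinge [ 542.06079143 -145.65318138  126.        ] [ 567.6912931  -125.00983855  126.        ] (array([ 544.46808409, -150.31810917,   86.96059277]), np.float64(1.2021615226444202))
79 [208.75949367 206.46835443] dir [0.4741223 0.880459 ] ends [205.05368976 199.58657159] [212.85677329 214.0771269 ]
37 [294.2972973  207.45945946] dir [ 0.18523392 -0.98269445] ends [293.39197066 212.26238074] [295.31518893 202.05941194]
handle T [542.59074249 141.95278248  92.        ]
handle S [539.17876762 139.58094024  85.        ]
rim [602.36540059 181.64299544  92.        ] [607.79494572 185.69993726  92.        ] (array([603.32226437, 182.69191507,  84.04603207]), np.float64(0.5322970078818201))
scale corner [ 502.10669234 -115.98096461   45.        ]
scale corner [ 481.41666474 -297.62776896   45.        ]
scale corner [ 641.77302672 -133.77014306   45.        ]
div cap end [610.60663061  16.5303286  150.        ]
div cap end [354.38069541  16.45369132 150.        ]
```

The numbers agree: the triangulated knob is at about (444,-197.5, z≈123), the hinge at about (545,-148), 113 mm apart against 115 given. Scale yaw is about -0.12, so the keeper stands near 1.0 rad. I'll push the knob from outside along its arc with closed fingers, so no finger goes near the canister.

```bash
cat >> h.py <<'E'
def down(ydir):
    """rotvec: tool z down, tool y along +-ydir, whichever the wrist reaches nearer"""
    y=np.array([*ydir[:2],0.]);y/=np.linalg.norm(y);z=np.array([0,0,-1.])
    return [R.from_matrix(np.c_[np.cross(s*y,z),s*y,z]).as_rotvec() for s in(1,-1)]
def pick(p,ydir):
    q0=manip.observe()["q"];b=[]
    for o in down(ydir):
        q=manip.inverse_kinematics(p,o)
        if q is not None:b.append((np.abs(np.array(q)-q0).max(),abs(q[5]),o,q))
    b.sort(key=lambda t:t[1]); return b[0][2],b[0][3]
E
cat > push.py <<'E'
from h import *
H=np.array([545.5,-147.]);yaw=-.12
def geo(th):
    a=yaw-np.pi/2-th; d=np.array([np.cos(a),np.sin(a)]); return d,np.array([d[1],-d[0]])
def pose(th,off,z=108):
    d,t=geo(th); return np.array([*(H+115*d+off*t),z]),d
E
python3 - <<'E'
from push import *
print(pose(1.0,0)[0], pose(0,0)[0])
p,d=pose(1.0,45,260); o,q=pick(p,d); print(q)
manip.gripper_to(0)
manip.goto(p,o)
manip.servo_line([*p[:2],108],feed=150)
ob=manip.observe();print(ob["t"],ob["ee_pos"],ob["width"],ob["contact_force"])
for n in("top","scene"):
    cv2.imwrite(f"pics/raw_{n}1.png",manip.camera(n)["color"][:,:,::-1])
t=cv2.imread("pics/raw_top1.png");s=cv2.imread("pics/raw_scene1.png")
f=lambda i,x,y:cv2.resize(i[y:y+75,x:x+100],(400,300),interpolation=cv2.INTER_CUBIC)
cv2.imwrite("pics/crop2.png",np.hstack([f(t,270,185),f(s,180,110)]))
E
```

```text
[ 441.98844915 -197.10348132  108.        ] [ 531.73309616 -261.17299312  108.        ]
[-0.60355161  0.05670476  1.70775456  0.          1.37713333 -1.05434793]
4.7333 [ 422.94417748 -156.90408409  108.67297034] 0.2200884171774034 [-0.52736268 -0.51961944  1.05687858]
```

View pics/crop2.png

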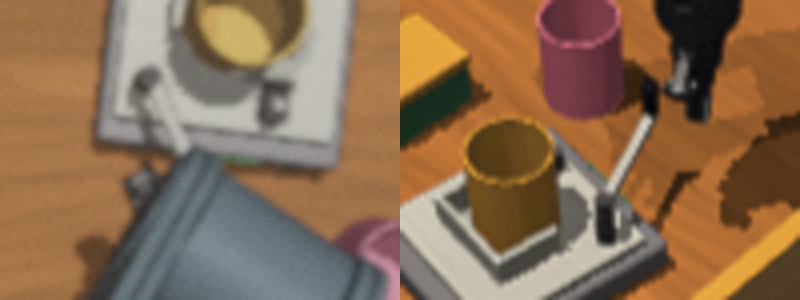

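The crop shows the closed fingers at scene crop (695,105), beside the knob at (650,97) on its outer side at matching height. Now the push.

```bash
python3 - <<'E'
from push import *
def line(th,off,feed,c=None):
    p,d=pose(th,off); o,_=pick(p,d)
    r=manip.servo_line(p,feed=feed,frame=o,contact_N=c)
    ob=manip.observe();f=ob["contact_force"];dd,t=geo(th)
    print(th,off,r,round(ob["t"],2),ob["ee_pos"].round(1),"ft,fr",(f[:2]@t).round(1),(f[:2]@dd).round(1),"z",f[2].round(1));return r
line(1.0,19,60)
for th in(.8,.6,.4,.25): line(th,19,80)
for th in(.12,.04,-.04,-.12,-.18):
    if line(th,19,40,18): break
E
```

```text
1.0 19 False 5.42 [ 433.6 -180.2  107.8] ft,fr 0.2 -0.4 z 0.3
0.8 19 False 5.86 [ 442.2 -201.2  107.8] ft,fr -0.0 -0.9 z -0.0
0.6 19 False 6.3 [ 455.  -220.2  107.8] ft,fr 0.1 0.2 z 0.1
0.4 19 False 9.39 [ 471.8 -237.3  108. ] ft,fr -0.4 -0.3 z -0.7
0.25 19 False 9.76 [ 486.2 -247.3  107.9] ft,fr 0.3 0.2 z 0.5
0.12 19 False 10.28 [ 499.3 -253.9  107.9] ft,fr 1.0 -0.1 z 0.3
0.04 19 False 10.67 [ 508.6 -257.6  108.1] ft,fr 0.1 0.2 z 0.3
-0.04 19 True 10.97 [ 513.7 -259.1  107. ] ft,fr 0.7 0.2 z 0.4
```

```bash
python3 - <<'E'
from push import *
d,t=geo(0)
p=manip.observe()["ee_pos"]; o=manip.observe()["orientation"]
print(manip.servo_line(p-np.array([*t,0])*12,feed=25,contact_N=15))
ob=manip.observe();print(ob["t"],ob["ee_pos"],ob["contact_force"])
p=ob["ee_pos"]+np.array([*t,0])*40; manip.servo_line(p,feed=150)
manip.servo_line([*p[:2],260],feed=250)
p=[430,-60,300]; o,q=pick(p,[1,0]);manip.goto(p,o)
for n in("top","scene"):
    cv2.imwrite(f"pics/raw_{n}2.png",manip.camera(n)["color"][:,:,::-1])
print(manip.observe()["t"],q)
t=cv2.imread("pics/raw_top2.png");s=cv2.imread("pics/raw_scene2.png")
f=lambda i,x,y:cv2.resize(i[y:y+75,x:x+100],(400,300),interpolation=cv2.INTER_CUBIC)
cv2.imwrite("pics/crop3.png",np.hstack([f(t,285,160),f(s,165,120)]))
E
```

```text
True
11.25 [ 513.47111016 -258.9051792   106.16873838] [-1.59031769  0.33545872  0.94907905]
13.7583 [-3.96696358e-01  3.55504088e-03  1.66599273e+00 -4.44089210e-16
  1.47204488e+00 -3.96696358e-01]
```

View pics/crop3.png

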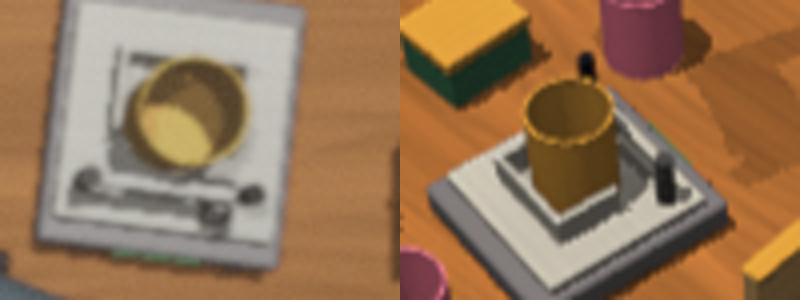

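Top crop: the bar runs from the hinge (88,182) to the knob (252,195), past the catch post (213,210), nearly parallel to the scale's front edge. I'll measure the angle, and also refine the funnel and canister positions.

```bash
python3 - <<'E'
from push import *
T=manip.camera("top");S=manip.camera("scene")
def cen(c,box,t):
    x,y,w,h=box; hsv=cv2.cvtColor(c["color"][y:y+h,x:x+w],cv2.COLOR_RGB2HSV).astype(int)
    n,l,st,ce=cv2.connectedComponentsWithStats((hsv[...,2]<t).astype(np.uint8)); k=1+st[1:,4].argmax(); print(st[k]);return ce[k]+[x,y]
kt=cen(T,(341,203,14,11),75);ks=cen(S,(206,130,12,10),60)
k=plane(T,*kt,133);print(kt,ks,k,plane(S,*ks,136))
for h in (H,(543.5,-148.5)): 
    v=k[:2]-h; print("len",np.hypot(*v),"theta",yaw-np.pi/2-np.arctan2(v[1],v[0]))
# scale yaw from base mask: front/back corners in crop3
c=lambda u,v,z:plane(T,285+u/4-.4,160+v/4-.4,z)[:2]
a,b,e,g=c(38,243,45),c(275,267,45),c(66,0,45),c(305,10,45)
print("yaw front",np.arctan2(*(a-b))*-1, "left side",np.arctan2(*(e-a)[::-1]),"right",np.arctan2(*(g-b)[::-1]))
# project expected shut / 0.12 knob in top
for th in(0,.07,.15): print(th,proj(T,[*pose(th,0)[0][:2],133]),proj(S,[*pose(th,0)[0][:2],136]))
# canister fit by brass mask -> rim ellipse, and projection check
th=np.linspace(0,2*np.pi,40)
img={"top":T["color"][:,:,::-1].copy(),"scene":S["color"][:,:,::-1].copy()}
E
```

```text
[4 5 4 2 6]
[ 4  4  4  5 16]
[346.5        208.66666667] [211.125 136.125] [ 530.69941505 -260.16335827  133.        ] [ 538.31287365 -258.7892301   136.        ]
len 114.12713511752527 theta 0.010051356005265744
len 112.39466426626416 theta -0.005862730144700068
yaw front -0.10919387308012377 left side -0.13076330861164512 right -0.14401851763578782
0 [346.84233017 208.30438696] [212.02440112 134.83702403]
0.07 [346.483271   211.07289597] [213.89025097 133.85872221]
0.15 [345.83498377 214.19650625] [216.11711456 132.8571122 ]
```

The keeper is shut: the measured angle is about 0.00±0.01, and at the stop a 15 N push moved it no further. Next, refine the funnel and canister circles by projecting contour points onto their rim planes.

```bash
python3 - <<'E'
from push import *
from scipy.optimize import least_squares
T=manip.camera("top");S=manip.camera("scene")
def circ(c,box,cond,z,r,keep,c0):
    x,y,w,h=box; k=4
    im=cv2.resize(c["color"][y:y+h,x:x+w],None,fx=k,fy=k,interpolation=cv2.INTER_CUBIC)
    hs=cv2.cvtColor(im,cv2.COLOR_RGB2HSV).astype(int)
    m=cond(hs[...,0],hs[...,1],hs[...,2]).astype(np.uint8)
    cn=max(cv2.findContours(m,cv2.RETR_EXTERNAL,cv2.CHAIN_APPROX_NONE)[0],key=cv2.contourArea)[:,0]
    P=np.array([plane(c,x+(u+.5)/k-.5,y+(v+.5)/k-.5,z)[:2] for u,v in cn])
    P=P[np.array([keep(p-c0) for p in P])]
    f=least_squares(lambda q:np.hypot(*(P-q[:2]).T)-q[2],[*c0,r],loss="soft_l1",f_scale=1.)
    g=least_squares(lambda q:np.hypot(*(P-q[:2]).T)-r,c0,loss="soft_l1",f_scale=1.)
    print(len(P),"free",f.x.round(1),"fixed r",g.x.round(1),"rms",np.sqrt((f.fun**2).mean()).round(2)); return g.x
grey=lambda H,s,v:(s<70)&(v>75)
brass=lambda H,s,v:(s>90)&(H>17)&(H<34)&(v>60)
hd=np.array([-.85,-.53])
notH=lambda d:abs(np.hypot(*d)-50)<9 and d@hd<.7*np.hypot(*d)
f=circ(T,(172,162,52,54),grey,92,50,notH,np.array([602.4,181.6]))
far=lambda cam:(lambda d:abs(np.hypot(*d)-40)<9)
e=np.array(T["eye"][:2]);es=np.array(S["eye"][:2])
c0=np.array([590.4,-218.3])
for nm,c,box in(("T",T,(312,166,42,40)),("S",S,(190,128,42,56))):
    u=c0-c["eye"][:2];u/=np.hypot(*u)
    circ(c,box,brass,150,40,lambda d:abs(np.hypot(*d)-40)<9 and d@u>-5,c0)
u=f-es;u/=np.hypot(*u)
circ(S,(268,200,50,55),grey,92,50,lambda d:abs(np.hypot(*d)-50)<9 and d@u>-5 and d@hd<.7*50,f)
# handle pixels: dark & unsaturated, top view, plane z=92
x,y,w,h=200,195,24,28
im=cv2.resize(T["color"][y:y+h,x:x+w],None,fx=4,fy=4,interpolation=cv2.INTER_CUBIC);hs=cv2.cvtColor(im,cv2.COLOR_RGB2HSV).astype(int)
m=((hs[...,2]<100)&(hs[...,1]<105)).astype(np.uint8)
n,l,st,ce=cv2.connectedComponentsWithStats(m);k=1+st[1:,4].argmax()
P=np.array([plane(T,x+(u+.5)/4-.5,y+(v+.5)/4-.5,92)[:2] for v,u in np.argwhere(l==k)])-f
P=P[(np.hypot(*P.T)>58)]
a=np.arctan2(P[:,1],P[:,0]);a=np.unwrap(np.where(a<0,a+2*np.pi,a))
print("handle ang",a.mean(),a.min(),a.max(),"r max",np.hypot(*P.T).max(),len(P))
dl=cv2.fitLine(P.astype(np.float32),cv2.DIST_L2,0,.01,.01).ravel();print("line",dl,np.arctan2(-abs(dl[1]),-abs(dl[0]))+2*np.pi)
big=lambda I,p:cv2.circle(I,tuple(int(v) for v in p),2,(0,0,255),-1)
I=cv2.resize(T["color"][150:235,160:240,::-1],None,fx=7,fy=7,interpolation=cv2.INTER_CUBIC)
am=a.mean()
for r,z in((0,92),(50,92),(80,92),(101,92)):
    q=proj(T,[*(f+r*np.array([np.cos(am),np.sin(am)])),z]);big(I,((q-[160,150]+.5)*7-.5))
for t in np.linspace(0,6.28,30): big(I,((proj(T,[*(f+50*np.array([np.cos(t),np.sin(t)])),92])-[160,150]+.5)*7-.5))
cv2.imwrite("pics/fun.png",I)
E
```

```text
289 free [602.6 181.5  50.8] fixed r [603.  181.8] rms 0.8
182 free [ 591.6 -219.6   38.3] fixed r [ 590.6 -217.7] rms 1.38
135 free [ 594.5 -218.5   37.2] fixed r [ 596.4 -215.5] rms 2.46
90 free [606.8 183.6  48.5] fixed r [609.1 185.2] rms 0.53
handle ang 3.7208767895844983 3.6001443768821724 3.835038299326694 r max 98.42234759183269 860
line [  0.84661365   0.53220797 -64.6587     -42.259907  ] 3.7027993
```

View pics/fun.png

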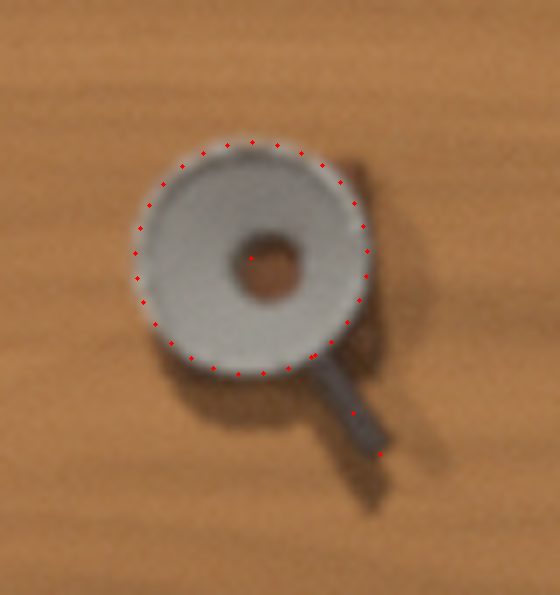

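The overlay dots sit on the funnel rim, the handle and its tip. That gives funnel axis ≈(603.5,182), handle direction 3.71 rad and grip point ≈(536,139,78), within reach. The canister is at ≈(592,-218.5). The scene camera reads about 3 mm farther in x throughout, so I use a mean and correct relatively in the top view later. Now grasp and lift.

```bash
python3 - <<'E'
from h import *
f=np.array([603.8,182.2]);a=3.71;d=np.array([np.cos(a),np.sin(a)])
g=f+80*d; y=np.array([-d[1],d[0]])
o,q=pick([*g,260],y);print(q)
manip.gripper_to(50)
manip.goto([*g,260],o)
print(manip.observe()["t"])
print(manip.servo_line([*g,61],feed=150,contact_N=15))
o1=manip.observe();print(o1["t"],o1["ee_pos"],o1["contact_force"].round(1))
manip.gripper_to(0,squeeze=70)
o1=manip.observe();print(o1["t"],o1["width"],o1["gripper_force"],o1["contact_force"].round(1),o1["ee_pos"])
T=manip.camera("top")["color"];S=manip.camera("scene")["color"]
fz=lambda i,x,y:cv2.resize(i[y:y+75,x:x+100,::-1],(400,300),interpolation=cv2.INTER_CUBIC)
cv2.imwrite("pics/g.png",np.hstack([fz(T,165,155),fz(S,245,180)]))
E
```

```text
[ 5.24964618e-02  2.48648367e-01  1.47772213e+00 -4.44089210e-16
  1.41522216e+00  1.05488544e+00]
15.8
False
17.275 [537.07641774 139.15185731  61.84462063] [0.2 0.5 0.4]
17.6917 13.087502247358309 69.84184741973877 [-1.9 -0.4  3.8] [536.63869179 139.12770644  61.54092853]
```

View pics/g.png

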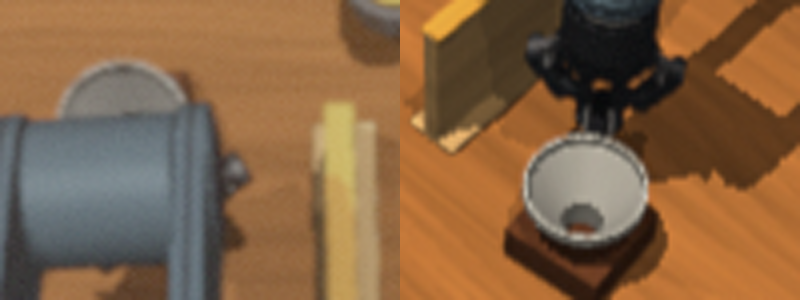

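The handle is gripped (width 13.1 mm, 70 N). In the scene crop the fingers are on the handle at (600,115), with the funnel upright and still in the stand. Next: lift, carry over the divider, and stop high above the canister.

```bash
python3 - <<'E'
from h import *
p=manip.observe()["ee_pos"]
manip.servo_line([536.6,139.1,100],feed=60)
manip.servo_line([536.6,139.1,270],feed=150)
o=manip.observe();print(o["t"],o["width"],o["contact_force"].round(2),o["moment"].round(3))
tgt=np.array([592,-218.5])+80*np.array([np.cos(3.71),np.sin(3.71)]);print(tgt)
manip.servo_line([*tgt,270],feed=140)
manip.dwell(.3)
o=manip.observe();print(o["t"],o["ee_pos"],o["orientation"],o["q"].round(2),o["width"])
T=manip.camera("top")["color"];S=manip.camera("scene")["color"]
fz=lambda i,x,y:cv2.resize(i[y:y+75,x:x+100,::-1],(400,300),interpolation=cv2.INTER_CUBIC)
cv2.imwrite("pics/c.png",np.hstack([fz(T,295,140),fz(S,160,90)]))
E
```

```text
19.875 13.238559853269425 [ 0.3  -0.38 -1.  ] [-0.038  0.115 -0.005]
[ 524.57925168 -261.56324066]
23.1917 [ 524.58210284 -261.45104217  270.03272389] [-3.01552219e+00 -8.80995534e-01 -9.30599926e-06] [-0.65  0.3   1.38  0.    1.46  0.35] 12.955866195536311
```

View pics/c.png

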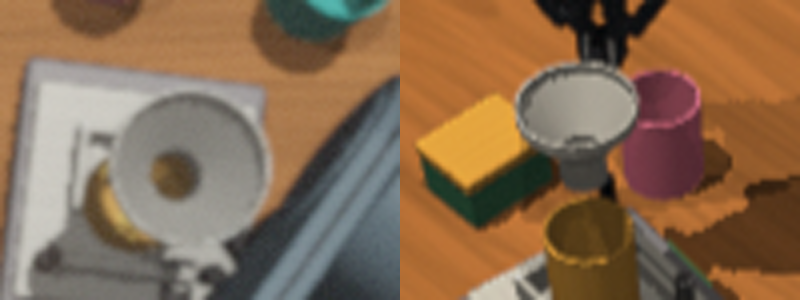

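The crop shows the funnel hanging upright above the canister. In the top half its rim centre is at about (190,165) and the bore at (176,175), with brass visible through it. In the scene half the spout end is at (583,185) above the canister mouth at (592,228). Now measure the funnel's axis and tilt.

```bash
cat > meas.py <<'E'
from h import *
from scipy.optimize import least_squares
def circ(c,box,cond,z,r,keep,c0):
    x,y,w,h=box;k=4
    im=cv2.resize(c["color"][y:y+h,x:x+w],None,fx=k,fy=k,interpolation=cv2.INTER_CUBIC)
    hs=cv2.cvtColor(im,cv2.COLOR_RGB2HSV).astype(int)
    m=cond(hs[...,0],hs[...,1],hs[...,2]).astype(np.uint8)
    cn=max(cv2.findContours(m,cv2.RETR_EXTERNAL,cv2.CHAIN_APPROX_NONE)[0],key=cv2.contourArea)[:,0]
    P=np.array([plane(c,x+(u+.5)/k-.5,y+(v+.5)/k-.5,z)[:2] for u,v in cn])
    P=P[[keep(p-c0) for p in P]]
    f=least_squares(lambda q:np.hypot(*(P-q[:2]).T)-q[2],[*c0,r],loss="soft_l1")
    g=least_squares(lambda q:np.hypot(*(P-q[:2]).T)-r,c0,loss="soft_l1")
    print(len(P),"free",f.x.round(1),"fixed",g.x.round(1),"rms",np.sqrt((f.fun**2).mean()).round(2));return g.x
E
python3 - <<'E'
from meas import *
T=manip.camera("top");S=manip.camera("scene")
tz=manip.observe()["ee_pos"][2];z0=tz-51.5
# rim from hand points on the overlay crop: (crop px) 4x from (295,140) top ; scene (160,90)
e=lambda c,u,v,x,y,z:plane(c,x+(u+.5)/4-.5,y+(v+.5)/4-.5,z)[:2].round(1)
print("T rim",e(T,190,165,295,140,z0+82),"T bore",e(T,176,175,295,140,z0+15))
# left/right/top/bottom extremes of the rim: (108,170)-(271,165) ; top 92
print("S rim",e(S,178,107,160,90,z0+82),"S spout end",e(S,183,178,160,90,z0))
c=np.array([590.,-219.])
light=lambda H,s,v:(s<60)&(v>80)
away=lambda d:abs(np.hypot(*d)-50)<8 and d@np.array([.85,.53])>-10 
circ(T,(315,158,55,48),lambda H,s,v:(s<75)&(v>60)&(v<185),z0+82,50,away,c)
circ(S,(186,103,38,40),light,z0+82,50,lambda d:abs(np.hypot(*d)-50)<10 and d@np.array([-.61,-.79])>0,c+2)
for r,z,n in((0,z0+82,"rimc"),(0,z0+15,"bore"),(0,z0,"spout")):
    print(n,"T crop",(proj(T,[*c,z])-[295,140])*4,"S crop",(proj(S,[*c,z])-[160,90])*4)
# profile across rim in T: print saturation/value along row
hs=cv2.cvtColor(T["color"],cv2.COLOR_RGB2HSV)
r=int(140+165/4);print("row",r,[(x,hs[r,x,1],hs[r,x,2]) for x in list(range(319,327))+list(range(358,368))])
cI=int(295+190/4);print("col",cI,[(y,hs[y,cI,1],hs[y,cI,2]) for y in list(range(158,168))+list(range(196,206))])
E
```

```text
T rim [ 592.9 -217.1] T bore [ 593.7 -220.7]
S rim [ 595.  -212.5] S spout end [ 596.  -215.7]
107 free [ 588.5 -218.1   53.6] fixed [ 594.2 -218.6] rms 2.78
157 free [ 593.1 -215.1   48.8] fixed [ 594.  -213.8] rms 1.95
rimc T crop [191.66525472 168.1781538 ] S crop [175.6948318   98.47419737]
bore T crop [172.04311048 179.05131132] S crop [182.62361824 158.02759088]
spout T crop [167.9691832  181.30878392] S crop [184.1131503  170.83022086]
row 181 [(319, np.uint8(42), np.uint8(145)), (320, np.uint8(97), np.uint8(137)), (321, np.uint8(86), np.uint8(148)), (322, np.uint8(42), np.uint8(158)), (323, np.uint8(23), np.uint8(158)), (324, np.uint8(17), np.uint8(149)), (325, np.uint8(19), np.uint8(146)), (326, np.uint8(19), np.uint8(146)), (358, np.uint8(17), np.uint8(139)), (359, np.uint8(16), np.uint8(124)), (360, np.uint8(17), np.uint8(123)), (361, np.uint8(21), np.uint8(161)), (362, np.uint8(41), np.uint8(179)), (363, np.uint8(97), np.uint8(174)), (364, np.uint8(137), np.uint8(171)), (365, np.uint8(141), np.uint8(172)), (366, np.uint8(141), np.uint8(173)), (367, np.uint8(141), np.uint8(172))]
col 342 [(158, np.uint8(114), np.uint8(166)), (159, np.uint8(52), np.uint8(152)), (160, np.uint8(13), np.uint8(160)), (161, np.uint8(12), np.uint8(174)), (162, np.uint8(15), np.uint8(169)), (163, np.uint8(18), np.uint8(128)), (164, np.uint8(24), np.uint8(107)), (165, np.uint8(20), np.uint8(113)), (166, np.uint8(15), np.uint8(119)), (167, np.uint8(18), np.uint8(125)), (196, np.uint8(13), np.uint8(158)), (197, np.uint8(16), np.uint8(160)), (198, np.uint8(14), np.uint8(161)), (199, np.uint8(13), np.uint8(162)), (200, np.uint8(15), np.uint8(167)), (201, np.uint8(12), np.uint8(168)), (202, np.uint8(13), np.uint8(175)), (203, np.uint8(10), np.uint8(174)), (204, np.uint8(13), np.uint8(156)), (205, np.uint8(15), np.uint8(122))]
```

Both cameras put the funnel about 2.5 mm too far in +x and +y relative to the canister, and rim and bore agree to about 3 mm, so there is no marked tilt. Correct, then descend so the spout ends about 15 mm above the rim.

```bash
python3 - <<'E'
from h import *
manip.servo_line([522.1,-264,270],feed=30)
manip.servo_line([522.1,-264,217],feed=40)
manip.dwell(.4)
o=manip.observe();print(o["t"],o["ee_pos"],o["width"],o["gripper_force"],o["contact_force"].round(2),abs(o["joint_vel"]).max())
T=manip.camera("top");S=manip.camera("scene")
c=np.array([591,-218.5]);z0=o["ee_pos"][2]-51.5
for n,z in(("rim",z0+82),("spout",z0),("can",150)): print(n,(proj(T,[*c,z])-[310,155])*7,(proj(S,[*(c+[2.5,0]),z])-[175,105])*7)
fz=lambda i,x,y:cv2.resize(i[y:y+75,x:x+56,::-1],(392,525),interpolation=cv2.INTER_CUBIC)
cv2.imwrite("pics/d.png",np.hstack([fz(T["color"],310,155),fz(S["color"],175,105)]))
E
```

```text
25.5333 [ 522.11577342 -263.9950999   217.05437679] 13.105564213768904 69.33331847190857 [ 0.12  0.2  -0.3 ] 0.002123680782334985
rim [201.51934183 201.89579825] [207.3380632  154.58024797]
spout [163.91695162 222.9700709 ] [221.52700677 274.77410955]
can [157.36530218 226.6419451 ] [224.09510361 296.52833499]
```

View pics/d.png

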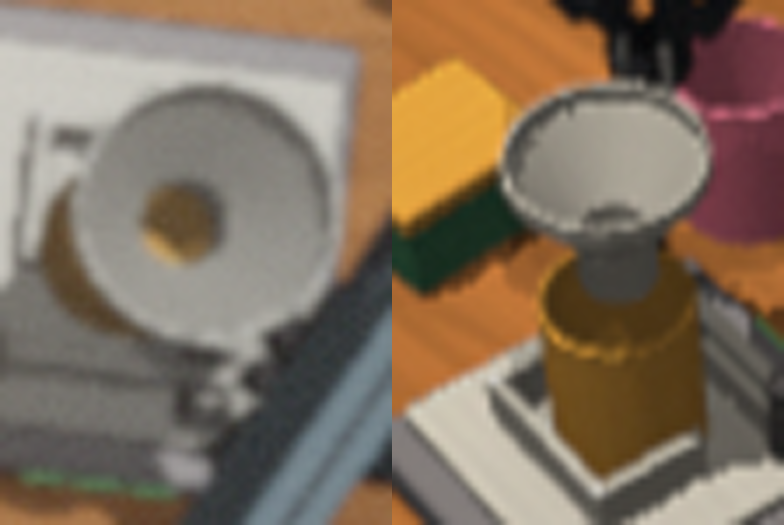

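The crop shows the spout end inside the mouth outline. In the scene half (7x) the spout centre is at about (226,274) against the mouth at (228,296). The predictions for a centred spout are (224,278) and (227,300), so that view is aligned with a gap of about 15 mm. The top half suggests the funnel is about 2–3 mm short in x, so I nudge +1.5 mm, check it is still, and hand in.

```bash
python3 - <<'E'
from h import *
manip.servo_line([523.6,-264,217],feed=10)
manip.dwell(.8)
o=manip.observe();print(o["t"],o["ee_pos"],o["width"],o["contact_force"].round(2),abs(o["joint_vel"]).max())
print(manip.finish_job())
E
```

```text
26.7333 [ 523.60317903 -264.01157732  216.99553974] 12.66594111451062 [-0.23  0.08 -1.17] 0.0023958657569292698
the job is handed in; nothing more can be done
None
```

The job was handed in at 26.7 s: the keeper bar is shut against its stop, and the funnel is held still and upright, about 15 mm above the canister's mouth and centred to within an estimated 3 mm, with no contact seen.

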